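# Turn the mirrored bracket round in its holder

## Robot

A 6-joint arm with a two-finger parallel gripper is mounted at the origin on a cart in front of the work surface, level with it; the furniture and walls round the work are solid. World frame = base frame: x ahead of the robot, y to its left, z up, the work surface at z = 0. Lengths are in m, angles in rad, forces in N, time in s.
With the tool pointing down it reaches from about 0.325 to 0.75 m from the base axis. Payload 7.6 kg.
Tool frame: the origin (TCP) lies midway between the tips of the shut fingers; the grasp point (between the pads) lies behind it (r.grip_point_offset is the z of the grasp point in the tool frame, in m); z points along the fingers, x is the direction in which the jaws open and shut, and the axes are right-handed (so a half turn about z gives the same grasp; the last joint's range is limited). The gripper opens to 85 mm and grips with 20 to 120 N. Pads are 22 mm wide; open, the fingers measure 114 mm over their backs; the gripper's body (76 mm by 85 mm) begins 54 mm behind the grasp point. The pads swing forward as they close: fully open they stand 13 mm farther back than shut.
Start: joints at [1.255, 0.052, 1.401, -0, 1.689, -0.07], TCP at [0.128, 0.509, 0.231] pointing down, gripper open.
Joint ranges: [-2.9, 2.9], [-0.91, 2.17], [0.12, 2.37], [-1.06, 4.2], [0.26, 2.73], [-2.93, 2.93]. Speed limits (rad/s): [2.57, 2.57, 3.01, 3.14, 3.14, 3.14].

## Interface

Orientations are given as a rotation vector (axis times angle).
In Python, from rig import r gives the robot as it stands.
- The arm moves only by the shell command python3 -m creep 'ROWS' [FORCE]. ROWS is JSON, one flat list of numbers, 5 for each row, row after row: the finger opening in cm, from 0 to 8.54, then the shift along the tool's x, y, z in cm, then the turn about the tool's z in rad. In form: [hand, dx, dy, dz, spin, hand, dx, dy, dz, spin, ...]. A call has 1 to 12 rows; each row shifts and turns the commanded pose from where the row before left it, along the tool's axes as they then stand; what a row does not reach is not made up. A row lasts 1/12 s, in which the tool goes at most 41.7 mm and 7.16 degrees, less where a joint would pass 70% of its speed; a pose out of reach is approached as far as the arm can. A call with a gripper value outside its range is refused whole. The fingers move at their own pace and stop on an object; FORCE is the grip in N (left out, the last holds). Time passes only in rows, so rows that do not move let the fingers close. It gives the time, the measured TCP pose, the force and the opening at its end, in the units of the state.
- r.state(): the state, without advancing time (a new reading comes with each control period).
- r.read_camera(name): name is "side" or "top" or "wrist"; returns the picture (384x512x3 uint8, red, green, blue); there is no depth.
- r.calibration(name): a dict with "camera_matrix" (3x3 intrinsics, pixels), "R" (3x3) and "t" (3): a world point X has camera coordinates R X + t; the wrist camera has in their place "hand_eye" (4x4, takes a point from camera to tool coordinates, whose origin is the TCP and whose axes are the tool frame's). Camera axes: x right, y down, z forward; pixel columns grow to the right and rows downward; lengths in m; the calibration is good to about 2 mm. A picture is of the moment at which its call begins: read the wrist's pose just before it. calibration takes no time and is no camera call.
- r.job_done(): hands the job in, once; it reports no verdict.
The state is a dict: "clock": time; "q": joint angles; "qd": joint speeds; "joint_efforts": joint torques, N m; "ee_pos": TCP position; "eef_rot": TCP orientation; "ft_force": force on the tool from outside, world axes, zero at the start; "moment": the same for the moment, N m; "finger_gap": opening from 0.0 (shut) to 1.0 (fully open).
Only numpy, scipy, OpenCV 4.12 (cv2) and the standard library are available. Lean on these libraries where they do the work, as an engineer would, in place of code of your own. Each camera call takes 0.05 s, during which the arm holds its last target. There are 200 camera calls.

## Task

Three flat L-shaped brackets stand in the grooved holder, ready to be fitted, and their short arms should all point to the end of the holder with the round steel post. One stands mirrored, its arm pointing the other way: lift it out, turn it front to back and stand it fully down in the groove at the place where it stood. Leave the other two brackets where they are.

Things in the scene. Friction and masses are not known exactly. Their poses are not given: they have to be found in the camera images.
- bracket_a_mid (a point): one of three alike upright flat L brackets, bare aluminium plate 10 mm thick, about 120 g: stem 30 mm wide, 110 mm tall; at its top a short arm, 26 mm tall, reaches 30 mm past one side of the stem. Foot 12 mm, top 122 mm above the worktop. Point: middle of the stem, 55 mm above its foot. z up the stem, x across the plate, +y the way the short arm points
- bracket_b_mid (a point): one of three alike upright flat L brackets, bare aluminium plate 10 mm thick, about 120 g: stem 30 mm wide, 110 mm tall; at its top a short arm, 26 mm tall, reaches 30 mm past one side of the stem. Foot 12 mm, top 122 mm above the worktop. Point: middle of the stem, 55 mm above its foot. z up the stem, x across the plate, +y the way the short arm points
- bracket_c_mid (a point): one of three alike upright flat L brackets, bare aluminium plate 10 mm thick, about 120 g: stem 30 mm wide, 110 mm tall; at its top a short arm, 26 mm tall, reaches 30 mm past one side of the stem. Foot 12 mm, top 122 mm above the worktop. Point: middle of the stem, 55 mm above its foot. z up the stem, x across the plate, +y the way the short arm points
- post (a point): centre of the top of the round steel post (14 mm thick, top 90 mm above the worktop) that stands on one end of the holder, the end far from the robot, over the groove's middle line, 180 mm from the holder's middle. Axes as the holder's
- holder: grey plastic bar fixed to the worktop, 380 mm long, 70 wide, 42 tall, with a groove along its length for the brackets (about 115 mm apart, one at its middle). Groove 14 mm wide, mouth widening to 26 over the top 10 mm, floor 30 mm below the bar's top. Origin: middle of its underside; +y along the groove towards the post, x across it, z up. +y points away from the robot, within 17 degrees of straight ahead
There are look-alikes about, which are no part of the job. What is shaped like the part that bears bracket_c_mid but purple is not meant.

How it is judged:
At the end, for the whole second after the job is handed in: All three brackets stand at rest in the groove, within 8 mm of seated height and of the groove's middle line, upright and in line with the groove within about 11 degrees, each within 30 mm of where it stood at the start, all with the short arm pointing to the post (x of bracket_a_mid in the frame of post between -0.008 and 0.008 m and z of bracket_a_mid in the frame of post between -0.031 and -0.015 m and angle between each of bracket_a_mid, bracket_b_mid, bracket_c_mid's own z axis and vertical below 0.2 rad and angle between the y axis of each of bracket_a_mid, bracket_b_mid, bracket_c_mid and the y axis of post, either way round below 0.2 rad and y of post in the frame of bracket_a_mid above 0.02 m and distance of each of bracket_a_mid, bracket_b_mid, bracket_c_mid from where it was at the start of the episode below 0.03 m and linear speed of each of bracket_a, bracket_b, bracket_c below 0.02 m/s and angular speed of each of bracket_a, bracket_b, bracket_c below 0.2 rad/s and x of bracket_b_mid in the frame of post between -0.008 and 0.008 m and z of bracket_b_mid in the frame of post between -0.031 and -0.015 m and y of post in the frame of bracket_b_mid above 0.02 m and x of bracket_c_mid in the frame of post between -0.008 and 0.008 m and z of bracket_c_mid in the frame of post between -0.031 and -0.015 m and y of post in the frame of bracket_c_mid above 0.02 m); the robot touches nothing.
It fails at once if a bracket that already stood the right way round is pushed or lifted more than 30 mm from its place (distance of any of bracket_a_mid, bracket_b_mid from where it was at the start of the episode above 0.03 m).
It also fails if it takes over 38 s, if anything falls off the work surface, if the arm or the gripper's body presses on something with over 40 N, if the wrist force passes 120 N, or if a joint passes its speed limit or range.

## Working session

There is one attempt and no reset: what is moved stays moved. The work goes in short steps, Python scripts to look and compute and a shell command to move; the robot and the scene stay as the last step left them, time stands still between calls to the robot, and variables do not carry over. Pictures are saved under pics/ and viewed, about 8 in all and at most 12, crops included, and the job is handed in when it is done.

```bash
ls; mkdir -p pics; python3 - <<'E'
from rig import r
import cv2,numpy as np
for n in("top","side"):
    cv2.imwrite(f"pics/{n}0.png",cv2.cvtColor(r.read_camera(n),cv2.COLOR_RGB2BGR))
    c=r.calibration(n);print(n,np.round(c["camera_matrix"],1).tolist(),np.round(-np.array(c["R"]).T@c["t"],3))
s=r.state();print(s, r.grip_point_offset)
E
```

```text
pics
top [[411.7, 0.0, 261.4], [0.0, 411.7, 194.9], [0.0, 0.0, 1.0]] [0.459 0.056 0.922]
side [[421.1, 0.0, 252.0], [0.0, 421.1, 186.6], [0.0, 0.0, 1.0]] [0.402 0.718 0.756]
{'clock': 0.1, 'q': array([ 1.25473098e+00,  5.27459996e-02,  1.40156821e+00, -2.19348281e-05,
        1.68858771e+00, -7.02847799e-02]), 'qd': array([-0.0007292 , -0.0021427 , -0.00329627,  0.00031042, -0.00144082,
       -0.00098924]), 'joint_efforts': array([ 1.01233723e-03, -3.82583213e+01, -3.60983169e+01, -7.89752903e-05,
        4.75218985e-03,  1.04865586e-05]), 'ee_pos': array([0.12763821, 0.50899217, 0.23059894]), 'eef_rot': array([ 2.47640704e+00,  1.93191736e+00, -1.68686016e-03]), 'ft_force': array([ 0.39012629, -0.27045965, -0.54394285]), 'moment': array([-4.74952583e-02,  6.47300859e-05,  2.48015618e-02]), 'finger_gap': 0.9970190809106614} -0.0187
```

View pics/top0.png

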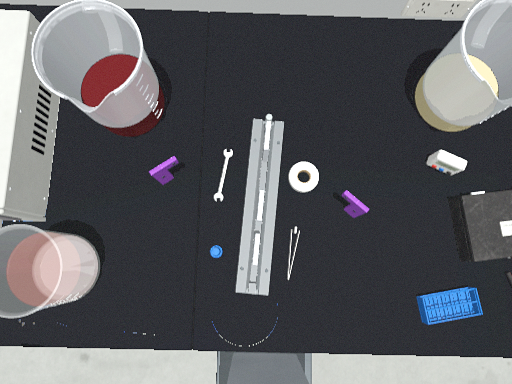

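View pics/side0.png

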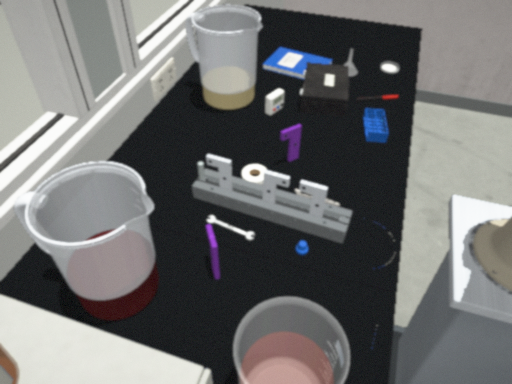

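Top: holder runs from about (268,119), the post end, to (253,294). Side: the post is at left (~200,165), with three brackets. I'll enlarge both.

```bash
python3 - <<'E'
import cv2,numpy as np
a=cv2.imread("pics/top0.png")[105:305,225:295];b=cv2.imread("pics/side0.png")[145:245,185:360]
a=cv2.resize(cv2.rotate(a,cv2.ROTATE_90_CLOCKWISE),None,fx=4,fy=4,interpolation=cv2.INTER_CUBIC)
b=cv2.resize(b,None,fx=3,fy=3,interpolation=cv2.INTER_CUBIC)
o=np.zeros((590,800,3),np.uint8);o[:280]=a;o[285:585,:525]=b
cv2.imwrite("pics/crop.png",o)
E
```

```text
(no output)
```

View pics/crop.png

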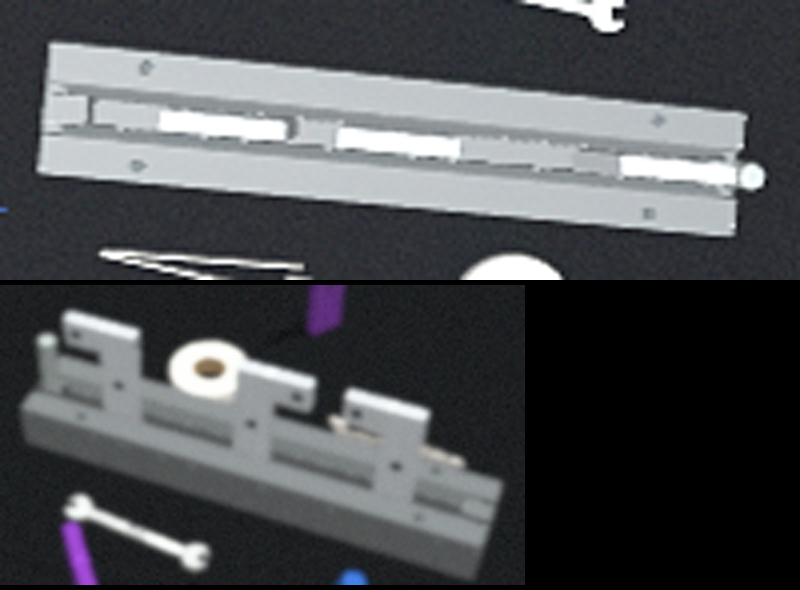

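The middle bracket is the mirrored one: its arm points away from the post, and its top strip spans crop (336,137)–(460,148). Now to work out positions.

```bash
cat > h.py <<'E'
from rig import r
import numpy as np
from scipy.spatial.transform import Rotation as Ro
def ray(n,uv,z):
    c=r.calibration(n);R=np.array(c["R"]);o=-R.T@np.array(c["t"])
    d=R.T@np.linalg.inv(c["camera_matrix"])@np.array([*uv,1.]);return o+d*(z-o[2])/d[2]
def crop(X,Y,z): return ray("top",(225+Y/4,105+199-X/4),z)
def rows(target,yaw=None):
    s=r.state();M=Ro.from_rotvec(s["eef_rot"]);d=M.inv().apply(np.array(target)-s["ee_pos"])*100
    x=M.as_matrix()[:,0];cy=np.arctan2(x[1],x[0])
    print("tool cm",d.round(2),"toolx yaw",cy.round(3),"z",M.as_matrix()[:,2].round(3),"q",s["q"].round(2))
E
python3 - <<'E'
from h import *
P=[crop(*p,.042) for p in((50,42),(38,173),(745,115),(735,235))]
m=np.mean(P,0);ax=(P[2]+P[3]-P[0]-P[1])/2
print("holder",m.round(4),"len",np.linalg.norm(ax),"wid",np.linalg.norm(P[0]-P[1]),np.linalg.norm(P[2]-P[3]),"yaw",np.arctan2(ax[1],ax[0]))
u=ax/np.linalg.norm(ax);n=np.array([-u[1],u[0],0])
for k,(a,b) in dict(near=((160,121),(286,130)),mid=((336,137),(460,148)),far=((620,163),(737,173))).items():
    A,B=crop(*a,.122),crop(*b,.122);print(k,A.round(3),B.round(3),"along",[(round((q-m)@u,4),round((q-m)@n,4)) for q in(A,B)])
# side view check: mid bracket top-left/right corners (front edge)
for p in((240,362-285+3),(316,378-285)): 
    q=ray("side",(185+p[0]/3,145+p[1]/3),.122);print("side",q.round(3),(q-m)@u,(q-m)@n)
rows([.18,.33,.25])
E
```

```text
holder [0.5765 0.0423 0.042 ] len 0.38012122107900614 wid 0.06863141355643938 0.0670925250875971 yaw -0.06938941478693975
near [0.448 0.051 0.122] [0.508 0.048 0.122] along [(np.float64(-0.129), np.float64(-0.0006)), (np.float64(-0.0686), np.float64(0.001))]
mid [0.533 0.045 0.122] [0.594 0.041 0.122] along [(np.float64(-0.044), np.float64(-0.0001)), (np.float64(0.0175), np.float64(0.0004))]
far [0.675 0.036 0.122] [0.737 0.033 0.122] along [(np.float64(0.0991), np.float64(0.0007)), (np.float64(0.1603), np.float64(0.0014))]
side [0.587 0.047 0.122] 0.010532876955869984 0.005435711878699812
side [0.53  0.043 0.122] -0.04626969837956441 -0.0028138310095833733
tool cm [-16.09   9.43  -1.92] toolx yaw 1.325 z [-0.    -0.001 -1.   ] q [ 1.25  0.05  1.4  -0.    1.69 -0.07]
```

```bash
python3 -m creep '[8.5,-2,1.2,-0.3,0,8.5,-2,1.2,-0.3,0,8.5,-2,1.2,-0.3,0,8.5,-2,1.2,-0.3,0,8.5,-2,1.2,-0.3,0,8.5,-2,1.2,-0.3,0,8.5,-2,1.2,-0.3,0,8.5,-2,1.2,-0.3,0,8.5,0,0,0,-0.088,8.5,0,0,0,-0.088,8.5,0,0,0,0]' 60; python3 - <<'E'
from h import *
rows([.579,.042,.25])
E
```

```text
clock: 1.02
ee_pos: [0.182, 0.3303, 0.2552]
eef_rot: [-2.295, -2.145, -0.0]
ft_force: [0.8, 0.9, -0.6]
finger_gap: 0.998
tool cm [-26.09  41.55   0.52] toolx yaw 1.503 z [ 0.  0. -1.] q [ 0.97 -0.38  1.74  0.    1.79 -0.53]
```

```bash
python3 -m creep '[8.5,-1.8,2.8,0,0,8.5,-1.8,2.8,0,0,8.5,-1.8,2.8,0,0,8.5,-1.8,2.8,0,0,8.5,-1.8,2.8,0,0,8.5,-1.8,2.8,0,0,8.5,-1.8,2.8,0,0,8.5,-1.8,2.8,0,0,8.5,-1.8,2.8,0,0,8.5,-1.8,2.8,0,0,8.5,0,0,0,0]'; python3 - <<'E'
from h import *
rows([.579,.042,.25])
E
```

```text
clock: 1.93
ee_pos: [0.4514, 0.1286, 0.2538]
eef_rot: [2.305, 2.134, -0.004]
ft_force: [0.5, 0.4, -0.6]
finger_gap: 0.995
tool cm [-7.65 13.39  0.37] toolx yaw 1.494 z [-0.002 -0.002 -1.   ] q [ 0.2  -0.11  1.51 -0.    1.74 -1.29]
```

```bash
python3 -m creep '[8.5,-1.6,2.7,0,0,8.5,-1.6,2.7,0,0,8.5,-1.6,2.7,0,0,8.5,-1.5,2.7,0,0,8.5,-1.3,2.6,0,0,8.5,0,0,0,0,8.5,0,0,0,0,8.5,0,0,0,0]'; python3 - <<'E'
from h import *
import cv2
rows([.579,.042,.25])
s=r.state();cv2.imwrite("pics/w1.png",cv2.cvtColor(r.read_camera("wrist"),cv2.COLOR_RGB2BGR))
c=r.calibration("wrist");H=np.array(c["hand_eye"]);K=np.array(c["camera_matrix"])
M=Ro.from_rotvec(s["eef_rot"]).as_matrix();T=np.eye(4);T[:3,:3]=M;T[:3,3]=s["ee_pos"]
W=np.linalg.inv(T@H)
print(K.tolist(),H.round(3).tolist())
for p in([.533,.0455,.122],[.5945,.041,.122],[.579,.042,.122],[.45,.051,.122],[.737,.033,.122]):
    q=K@(W@np.array([*p,1]))[:3];print(p,(q[:2]/q[2]).round(1),q[2].round(3))
E
```

```text
clock: 2.6
ee_pos: [0.5766, 0.0471, 0.2548]
eef_rot: [-2.298, -2.141, 0.001]
ft_force: [-0.2, 0.2, -0.1]
finger_gap: 0.997
tool cm [-0.49  0.27  0.48] toolx yaw 1.5 z [-0.001  0.    -1.   ] q [ 0.02  0.2   1.19  0.    1.75 -1.48]
[[329.3993200960087, 0.0, 259.4516058817198], [0.0, 329.3993200960087, 194.36295155613666], [0.0, 0.0, 1.0]] [[1.0, -0.0, -0.0, -0.0], [0.0, 0.959, 0.284, -0.073], [0.0, -0.284, 0.959, -0.142], [0.0, 0.0, 0.0, 1.0]]
[0.533, 0.0455, 0.122] [254.3 134. ] 0.272
[0.5945, 0.041, 0.122] [254.5 205. ] 0.289
[0.579, 0.042, 0.122] [254.3 187.9] 0.285
[0.45, 0.051, 0.122] [253.3  22.6] 0.249
[0.737, 0.033, 0.122] [257.3 340.4] 0.33
```

View pics/w1.png

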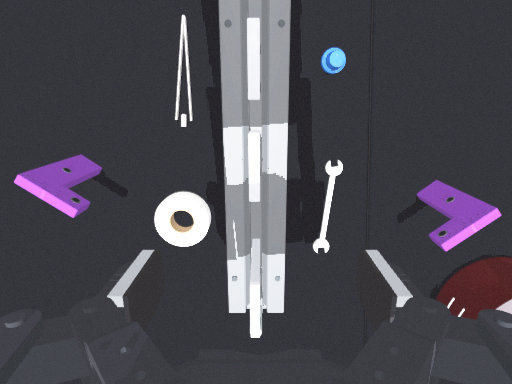

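The wrist view shows the middle bracket's top at (254,132)–(254,201), against a predicted 134–205. That agrees within ~2–3 mm, so I'm shifting the target 1.5 mm towards the robot and descending.

```bash
python3 -m creep '[8.5,-0.5,0.1,1.8,0,8.5,0,0,1.8,0,8.5,0,0,1.8,0,8.5,0,0,1.8,0,8.5,0,0,1.8,0,8.5,0,0,1.8,0,8.5,0,0,1.8,0,8.5,0,0,1.8,0,8.5,0,0,1.4,0,8.5,0,0,0.8,0,8.5,0,0,0,0,8.5,0,0,0,0]'; python3 - <<'E'
from h import *
rows([.5775,.0422,.0863])
E
```

```text
clock: 3.65
ee_pos: [0.5776, 0.0419, 0.09]
eef_rot: [2.297, 2.143, 0.001]
ft_force: [-0.4, -0.2, 1.1]
finger_gap: 0.997
tool cm [ 0.03 -0.01  0.37] toolx yaw 1.501 z [ 0.001  0.    -1.   ] q [ 0.01  0.29  1.42  0.    1.43 -1.49]
```

Close enough; closing the gripper.

```bash
python3 -m creep '[8,0,0,0.3,0,0,0,0,0,0,0,0,0,0,0,0,0,0,0,0,0,0,0,0,0,0,0,0,0,0,0,0,0,0,0,0,0,0,0,0,0,0,0,0,0,0,0,0,0,0]' 60; python3 - <<'E'
from h import *
rows([.5775,.0422,.0863])
E
```

```text
clock: 4.48
ee_pos: [0.5779, 0.0414, 0.0865]
eef_rot: [2.297, 2.142, 0.001]
ft_force: [0.3, 0.4, 1.7]
finger_gap: 0.106
tool cm [ 0.08 -0.04  0.02] toolx yaw 1.501 z [ 0.001  0.    -1.   ] q [ 0.01  0.29  1.42  0.    1.42 -1.49]
```

```bash
python3 -m creep '[0,0,0,-0.3,0,0,0,0,-0.6,0,0,0,0,-0.8,0,0,0,0,-1,0,0,0,0,-1,0,0,0,0,-1,0,0,0,0,-1,0,0,0,0,-0.8,0,0,0,0,0,0,0,0,0,0,0,0,0,0,0,0]'; python3 - <<'E'
from h import *
import cv2
s=r.state();print(s["finger_gap"],s["ft_force"]);rows([.578,.0418,.15])
a=cv2.cvtColor(r.read_camera("side"),cv2.COLOR_RGB2BGR)[105:255,175:375];cv2.imwrite("pics/s1.png",cv2.resize(a,None,fx=4,fy=4,interpolation=2))
E
```

```text
clock: 5.4
ee_pos: [0.5774, 0.0414, 0.1507]
eef_rot: [-2.297, -2.142, 0.001]
ft_force: [0.6, 0.2, -1.4]
finger_gap: 0.107
0.10663341812010221 [ 0.64598975  0.17679199 -1.37450351]
tool cm [0.05 0.06 0.07] toolx yaw 1.501 z [-0.001  0.    -1.   ] q [ 0.01  0.24  1.35  0.    1.55 -1.49]
```

View pics/s1.png

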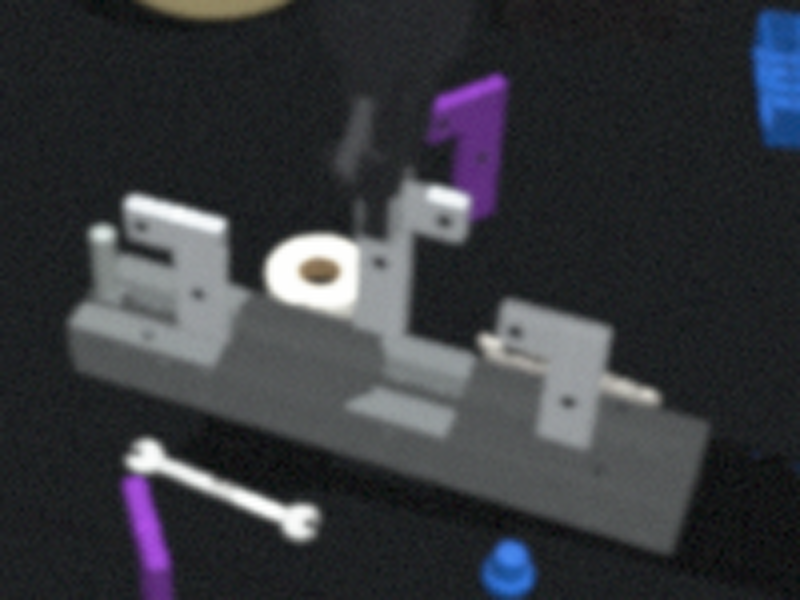

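The bracket is clear of the groove (foot at ~(385,330)) and hangs upright, arm still to the right; the other two stand undisturbed. Turning half a turn.

```bash
python3 -m creep '[0,0,0,0,0.08,0,0,0,0,0.12,0,0,0,0,0.12,0,0,0,0,0.12,0,0,0,0,0.12,0,0,0,0,0.12,0,0,0,0,0.12,0,0,0,0,0.12,0,0,0,0,0.12,0,0,0,0,0.12,0,0,0,0,0.12,0,0,0,0,0.12]'; python3 -m creep '[0,0,0,0,0.12,0,0,0,0,0.12,0,0,0,0,0.12,0,0,0,0,0.12,0,0,0,0,0.12,0,0,0,0,0.12,0,0,0,0,0.12,0,0,0,0,0.12,0,0,0,0,0.12,0,0,0,0,0.12,0,0,0,0,0.12,0,0,0,0,0.12]';python3 -m creep '[0,0,0,0,0.12,0,0,0,0,0.08,0,0,0,0,0.1,0,0,0,0,0,0,0,0,0,0,0,0,0,0,0]'; python3 - <<'E'
from h import *
import cv2
s=r.state();print(s["finger_gap"],s["ft_force"]);rows([.5775,.0417,.0867])
a=cv2.cvtColor(r.read_camera("side"),cv2.COLOR_RGB2BGR)[105:255,175:375];a=cv2.resize(a,None,fx=3,fy=3,interpolation=2)
b=cv2.cvtColor(r.read_camera("wrist"),cv2.COLOR_RGB2BGR)[:,160:360]
o=np.zeros((450,800,3),np.uint8);o[:,:600]=a;o[:384,600:]=b
cv2.imwrite("pics/s2.png",o)
E
```

```text
clock: 6.45
ee_pos: [0.5773, 0.0414, 0.1504]
eef_rot: [-3.138, -0.149, 0.002]
ft_force: [-0.0, 0.7, -1.1]
finger_gap: 0.108
clock: 7.45
ee_pos: [0.5773, 0.0414, 0.1504]
eef_rot: [2.457, -1.956, -0.002]
ft_force: [0.2, -0.1, -1.0]
finger_gap: 0.108
clock: 7.95
ee_pos: [0.5775, 0.0414, 0.1509]
eef_rot: [2.147, -2.293, -0.001]
ft_force: [0.1, 0.2, -1.7]
finger_gap: 0.109
0.10921401870579561 [ 0.10736174  0.15229429 -1.65376424]
tool cm [-0.03 -0.    6.42] toolx yaw -1.636 z [-0.001  0.    -1.   ] q [0.01 0.24 1.35 0.   1.55 1.64]
```

View pics/s2.png

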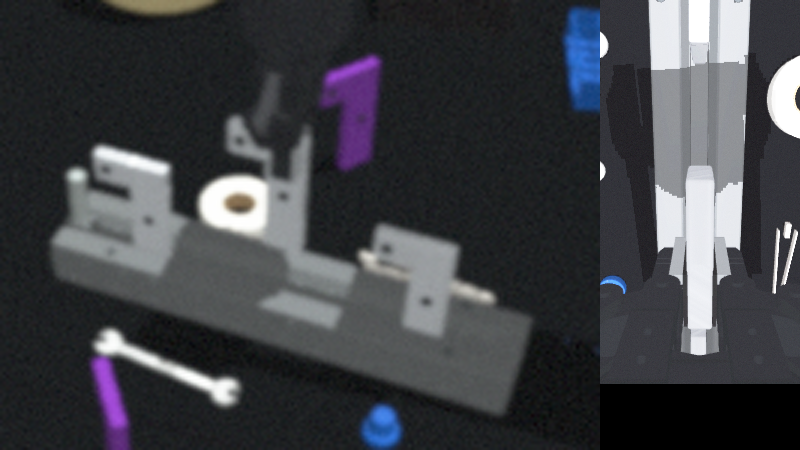

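Turned: the arm now points to the post (left), plate upright and over the groove in the wrist view. Lowering, with a force check near the end.

```bash
python3 -m creep '[0,0,0,0.8,0,0,0,0,0.8,0,0,0,0,0.7,0,0,0,0,0.6,0,0,0,0,0.5,0,0,0,0,0.5,0,0,0,0,0.4,0,0,0,0,0.4,0,0,0,0,0.4,0,0,0,0,0,0]'; python3 -m creep '[0,0,0,0.3,0,0,0,0,0.3,0,0,0,0,0.3,0,0,0,0,0,0]';python3 - <<'E'
from h import *
rows([.5775,.0417,.0867])
E
```

```text
clock: 8.88
ee_pos: [0.5773, 0.0414, 0.0993]
eef_rot: [2.144, -2.295, -0.001]
ft_force: [1.2, 0.2, -1.9]
finger_gap: 0.105
clock: 9.22
ee_pos: [0.5774, 0.0414, 0.0905]
eef_rot: [2.144, -2.295, -0.001]
ft_force: [-0.2, -0.2, -0.9]
finger_gap: 0.109
tool cm [-0.03 -0.01  0.38] toolx yaw -1.639 z [-0.001  0.    -1.   ] q [0.01 0.29 1.42 0.   1.43 1.65]
```

No contact force so far; the last 4 mm in small steps.

```bash
python3 -m creep '[0,0,0,0.1,0,0,0,0,0.1,0,0,0,0,0.1,0,0,0,0,0,0,0,0,0,0,0]'; python3 -m creep '[0,0,0,0.05,0,0,0,0,0.05,0,0,0,0,0,0,0,0,0,0,0]'
```

```text
clock: 9.63
ee_pos: [0.5777, 0.0414, 0.0883]
eef_rot: [-2.144, 2.296, 0.0]
ft_force: [-0.2, 0.5, -0.8]
finger_gap: 0.109
clock: 9.97
ee_pos: [0.5777, 0.0414, 0.0873]
eef_rot: [-2.144, 2.296, 0.0]
ft_force: [-0.1, 0.1, -2.2]
finger_gap: 0.108
```

```bash
python3 -m creep '[0,0,0,0.05,0,0,0,0,0.05,0,0,0,0,0,0,0,0,0,0,0]'; python3 -m creep '[1.3,0,0,0,0,1.6,0,0,0,0,2,0,0,0,0,3,0,0,0,0,4,0,0,0,0,6,0,0,0,0,8.5,0,0,0,0,8.5,0,0,0,0,8.5,0,0,0,0,8.5,0,0,0,0,8.5,0,0,0,0]';  python3 -m creep '[8.5,0,0,-1,0,8.5,0,0,-1.8,0,8.5,0,0,-1.8,0,8.5,0,0,-1.8,0,8.5,0,0,-1.8,0,8.5,0,0,-1.8,0,8.5,0,0,-1.8,0,8.5,0,0,-1.8,0,8.5,0,0,-1.8,0,8.5,0,0,0,0,8.5,0,0,0,0]'; python3 - <<'E'
from h import *
import cv2
a=cv2.cvtColor(r.read_camera("side"),cv2.COLOR_RGB2BGR)[145:245,185:360];a=cv2.resize(a,None,fx=3.4,fy=3.4,interpolation=2)
b=cv2.cvtColor(r.read_camera("wrist"),cv2.COLOR_RGB2BGR)[:,160:360]
o=np.zeros((384,800,3),np.uint8);o[:a.shape[0],:a.shape[1]]=a;o[:,600:]=b
cv2.imwrite("pics/s3.png",o);s=r.state()
c=r.calibration("wrist");H=np.array(c["hand_eye"]);K=np.array(c["camera_matrix"])
T=np.eye(4);T[:3,:3]=Ro.from_rotvec(s["eef_rot"]).as_matrix();T[:3,3]=s["ee_pos"];W=np.linalg.inv(T@H)
for p in([.5625,.0431,.122],[.6225,.039,.122]):
    q=K@(W@np.array([*p,1]))[:3];print((q[:2]/q[2]).round(1)+[440,0])
E
```

```text
clock: 10.3
ee_pos: [0.5778, 0.0414, 0.0865]
eef_rot: [-2.144, 2.296, -0.0]
ft_force: [-1.1, 0.5, 0.2]
finger_gap: 0.107
clock: 11.22
ee_pos: [0.5777, 0.0414, 0.0863]
eef_rot: [-2.144, 2.296, 0.0]
ft_force: [-0.5, -0.3, 0.4]
finger_gap: 0.999
clock: 12.13
ee_pos: [0.5781, 0.0414, 0.2418]
eef_rot: [-2.143, 2.294, -0.003]
ft_force: [0.3, 0.1, 0.1]
finger_gap: 0.996
[698.1 205.5]
[698.  132.1]
```

View pics/s3.png

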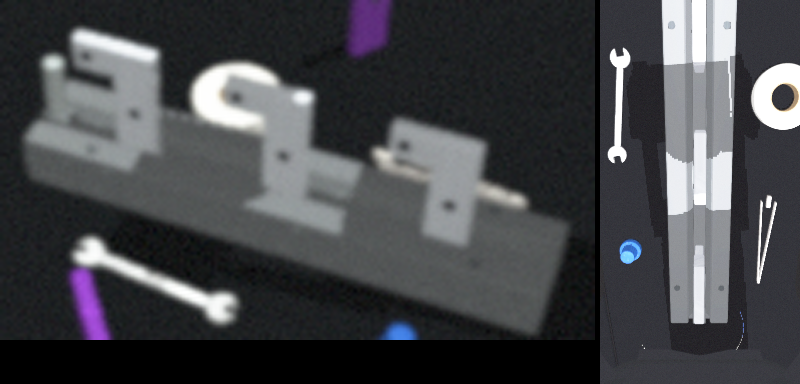

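All three arms point to the post (left in the side view). In the wrist view the turned bracket's top lies at (700,131)–(700,205), against a predicted 132–205 when seated at z = 0.122. The gripper is clear, so I'm handing in.

```bash
python3 -m creep '[8.5,0,0,0,0,8.5,0,0,0,0]' && python3 -c "
from rig import r
print(r.job_done())"
```

```text
clock: 12.4
ee_pos: [0.5773, 0.0414, 0.2391]
eef_rot: [2.143, -2.295, -0.002]
ft_force: [0.3, -0.2, -1.2]
finger_gap: 0.995
the job is handed in; nothing more can be done
None
```

The middle bracket was the mirrored one. I lifted it about 65 mm, turned it half a turn about its stem and lowered it back into the groove where it had stood. I let go at the same height as I gripped it, then backed off clear.

My last checks before handing in at 12.4 s:
- **Direction:** the side view shows all three short arms pointing to the post. The other two brackets stand where they were.
- **Seating:** in the wrist view the turned bracket's top is within about 2 pixels of where it should be when fully down in its old place.
- **Force:** the readings printed after each move stayed under about 3 N.

No check failed. The only disagreement was early on: the first wrist view put the bracket 2–3 mm nearer the robot than the top camera did, so I shifted the grasp by 1.5 mm. The hand-in gave no verdict.

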